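Counter-hold the hidden bolt head behind the bracket

ROBOT

A 7-joint arm with a two-finger parallel gripper is mounted at the origin on the work surface. World frame = base frame: x ahead of the robot, y to its left, z up, the work surface at z = 0. Lengths are in m, angles in degrees, forces in N, time in s.
With the tool pointing down it reaches from about 0.425 to 0.875 m from the base axis. Payload 4.7 kg.
Tool frame: the origin (TCP) lies at the very end of the fingers, on their centre line; the grasp point (between the pads) lies 19 mm behind it; z points along the fingers, y is the direction in which the jaws open and shut (so a half turn about z gives the same grasp; the last joint's range is limited). The gripper opens to 87 mm and grips with 3 to 60 N. Pads are 19 mm wide; open, the fingers measure 117 mm over their backs; the gripper's body (75 mm by 190 mm) begins 51 mm behind the grasp point.
Start: joints at [-64.108, 18.392, -4.016, 83.108, 1.295, 78.541, -3.26], TCP at [0.276, 0.589, 0.223] pointing down, gripper open.
Joint ranges: [-163.93, 163.93], [-17.29, 119.83], [-79.2, 71.16], [3.27, 140.29], [-89.18, 269.18], [5.43, 117.66], [-154.24, 154.24]. Speed limits (degrees/s): [147.25, 147.25, 180, 180, 180, 180, 180].

INTERFACE

Orientations are given as [roll, pitch, yaw] about the fixed x, y, z axes, in that order (R = Rz(yaw) Ry(pitch) Rx(roll)).
In Python, from cell import monitor, read_camera, camera_info, env, look_for gives the robot as it stands.
- The arm moves only by the tool servo_tool, never from a script. Its argument "commands" is one flat list of numbers, 6 for each row, row after row: the shift along the tool's x, y, z in mm, then the turn, a rotation vector about the tool's x, y, z in degrees. A call has 1 to 10 rows; each row shifts and turns the commanded pose from where the row before left it, along the tool's axes as they then stand; what a row does not reach is not made up. A row lasts 1/10 s, in which the tool goes at most 50 mm and 8.59 degrees, less where a joint would pass 70% of its speed; a pose out of reach is approached as far as the arm can. A call is refused whole if a number of a shift passes 50 or a number of a turn 8.59, either way. A call with a gripper value outside its range is refused whole. "jaw" is the finger opening in mm, from 0 to 87, set as the call begins (left out, the last holds). The fingers move at their own pace and stop on an object; "newtons" is the grip in N (left out, the last holds). Time passes only in rows, so rows that do not move let the fingers close. It gives the time, the measured TCP pose, the force and the opening at its end, in the units of the state.
- monitor.get_obs(): the state, without advancing time (a new reading comes with each control period).
- read_camera(name): name is "side" or "top"; returns (picture, depth): 400x640x3 uint8, red, green, blue; 400x640 float32, m along the optical axis (not along the pixel's ray), 0 where there is no reading.
- camera_info(name): a dict with "camera_matrix" (3x3 intrinsics, pixels), "R" (3x3) and "t" (3): a world point X has camera coordinates R X + t. Camera axes: x right, y down, z forward; pixel columns grow to the right and rows downward; lengths in m; the calibration is good to about 2 mm. A picture is of the moment at which its call begins. camera_info takes no time and is no camera call.
- env.sign_off(): hands the job in, once; it reports no verdict.
Trained networks look in the newest picture that a camera, given by its name, has taken for a name from the list of things; names that differ only in an ending like _2 or _b are one class to them, and where a whole thing is asked for, a point or a joint stands for the part that bears it (a point fixed in the world has none). Each returns a list of dicts, best first, with "conf" (0 to 1); they miss things now and then, are a little off and sometimes report something else, mostly with a low value. They report only what shows in the picture. A call takes as long as a camera call. They do not tell look-alikes from the thing itself.
- look_for(camera, label): "box" ([left, top, width, height] in pixels, round what is visible of it).
The state is a dict: "time_s": time; "qpos": joint angles; "joint_velocities": joint speeds; "effort": joint torques, N m; "tool_pos": TCP position; "tool_rot": TCP orientation; "force": force on the tool from outside, world axes, zero at the start; "wrist_torque": the same for the moment, N m; "grip_width": finger opening in m.
Only numpy, scipy, OpenCV 4.12 (cv2) and the standard library are available. Lean on these libraries where they do the work, as an engineer would, in place of code of your own. Each camera call takes 0.05 s, during which the arm holds its last target.

TASK

The motor-driven nut runner on the grey bracket is slowly dragging the brass bolt round, so its head, hidden in the narrow gap behind the bracket, needs counter-holding. Turn the cover over the gap anticlockwise by its orange knob until its two ears are out from under the hooks, lift it out and set it down flat in the blue tray without dropping it; then reach down into the gap, grip the bolt head between the fingers so that it no longer turns, and finish while still holding it. Leave the other things on the bench where they are.

Things in the scene. Friction and masses are not known exactly. Their poses are not given: they have to be found in the camera images.
- mount: the grey bracket assembly, fixed to the bench. Origin on the bench under the middle of the gap, z up. Two upright plates, 10 mm thick, 76 mm wide along y, face each other across the gap. The plate at -x (the robot's side) is the bracket that carries the bolt; the nut and the nut runner are on its -x side. Aluminium base plate 170 x 100 x 12 mm
- gap_top (a point): middle of the gap's mouth, at the level of the rim, 126 mm above the bench; axes as the mount's. The gap is 48 mm wide along x (+-24 mm), open at both y ends and, with the cover off, at the top. The plates' top flanges, 8 mm thick, turn outward, to x = +-56 mm, and are 76 mm wide along y
- hook (a point): top of the +x steel hook, 14 mm above the rim; axes as the mount's. The hooks, 28 mm wide along y, stand on the flanges at x = +-36 to +-54 mm of the mount and reach inward over the cover's ears. A stop under each blocks the cover from turning clockwise (seen from above)
- runner_end (a point): rear end, on the axis, of the black nut runner, a cylinder 42 mm thick lying along the mount's x, from here to the nut, on the bolt's axis 100 mm above the bench, held by a small pillar
- bolt_center (a point): centre of the hidden brass hex bolt head, 11.5 mm to the -x side of the middle of the gap, 26 mm below the rim; axes as the mount's (not turning). Bolt axis = x. Head 24 mm across flats, 13 mm thick along x; a spacer collar 21 mm wide, 6 mm long lies between it and the bracket. 80 mm free below. A finger 22 mm wide along x fits best centred 4 to 5 mm to the +x side of this point
- bolt (a joint): angle of the bolt about the mount's +x axis (right-handed), rad. At 0, and every pi/3 from there, two flats are upright and face +-y. The runner turns it steadily at about +0.08 rad/s with about 0.12 N m; no end stop. Squeezed across its corners it gives slowly until flats lie on the fingers
- cover_knob (a point): the loose cover's grasp point: on its axis, 27 mm above its disc's underside, in the orange bar knob (46 mm along the cover's x, 14 mm along its y, standing 34 mm above the disc). z up. Turned 0.7 rad or more anticlockwise (seen from above) from the mount's x, the ears are free of the hooks and it lifts straight out. About 0.15 kg
- cover: the same cover; origin at the centre of the disc's underside. Dark steel disc 68 mm wide, 7 mm thick; two ears along its +-x, 16 mm wide, reach 44 mm from the axis; a spigot 40 mm wide hangs 5 mm below the disc. At the start the disc lies on the rim centred over the gap, 2 mm of play under the hooks, its x within 0.2 rad of the mount's x
- tray_in (a point): centre of the inner floor (5 mm above the bench) of the open blue tray, 170 x 170 mm outside, walls 5 mm thick and 30 mm high, standing on the bench; fixed
- objective_mid (a point): bystander, leave alone: the microscope objective, a steel cylinder 30 mm wide, 46 mm high with a green band, standing on the bench
- eyepiece_mid (a point): bystander, leave alone: the black eyepiece, 40 mm wide, 54 mm high, standing on the bench
- washer_jar_mid (a point): bystander, leave alone: the amber jar with white cap, 52 mm wide, 70 mm high
- screwdriver_grip (a point): bystander, leave alone: the green-handled screwdriver lying on the bench (point: its handle)
- mouse_mid (a point): bystander, leave alone: the black computer mouse, 105 x 60 x 32 mm
- spare_bolt_mid (a point): bystander, leave alone: a spare brass bolt standing on its head, 58 mm high (not the one to hold)
Not all that is in view belongs to the job. Of the things that look like the part that bears tray_in, the larger one is meant.

How it is judged (in metres and radians):
On the way, in this order (a step that is already met when the one before it is completed fails the run):
1. the cover is turned free and lifted clear of the hooks (height (world z) of cover_knob above 0.173 m), for 0.05 s.
2. the cover lies flat in the tray, let go (horizontal distance between cover_knob and tray_in below 0.05 m and height (world z) of cover_knob below 0.046 m and angle between cover_knob's own z axis and vertical below 0.15 rad and contact force between the fingers and cover below 0.1 N and linear speed of cover below 0.03 m/s), for 0.2 s.
At the end, for the whole second after the job is handed in: The cover lies flat (within 0.15 rad) inside the tray, its axis within 50 mm of the tray's centre, untouched; the bolt head is between the fingers (grasp point within 30 mm of its centre), pressed by them with over 10 N, and turns slower than 0.025 rad/s through the last second (horizontal distance between cover_knob and tray_in below 0.05 m and height (world z) of cover_knob below 0.046 m and angle between cover_knob's own z axis and vertical below 0.15 rad and contact force between the fingers and cover below 0.1 N and contact force between the fingers and bolt above 10 N and distance between the grasp point and bolt_center below 0.03 m and velocity of joint bolt between -0.025 and 0.025 rad/s); the arm keeps its last pose, push and grip.
It fails at once if the cover is dropped from more than about 4 cm (linear speed of cover above 0.9 m/s and contact force between the fingers and cover below 0.1 N).
It fails at once if another thing on the bench is pushed more than 4 cm (distance of any of objective_mid, eyepiece_mid, washer_jar_mid, screwdriver_grip, mouse_mid, spare_bolt_mid from where it was at the start of the episode above 0.04 m).
It also fails if it takes over 51 s, if anything falls off the work surface, if the arm or the gripper's body presses on something with over 40 N, if the wrist force passes 120 N, or if a joint passes its speed limit or range.

## Working session

There is one attempt and no reset: what is moved stays moved. The work goes in short steps, Python scripts to look and compute and a tool call to move; the robot and the scene stay as the last step left them, time stands still between calls to the robot, and variables do not carry over. Pictures are saved under pics/ and viewed, and the job is handed in when it is done.

Besides the shell and the picture viewer there is one more tool, called after "Call:" in YAML: its name, and indented under it one key for each argument. servo_tool: Moves the arm, as the interface text tells. Its arguments: {"type":"object","properties":{"commands":{"type":"array","items":{"type":"number"}},"jaw":{"type":"number"},"newtons":{"type":"number"}},"required":["commands"]}

```bash
mkdir -p pics; ls; cat > h.py <<'E'
import numpy as np, cv2
from cell import monitor, read_camera, camera_info, env, look_for
def shot(n,f):
    im,d=read_camera(n); cv2.imwrite('pics/'+f+'.png',im[:,:,::-1]); np.savez('pics/'+f+'.npz',im=im,d=d); return im,d
def cloud(n,d):
    c=camera_info(n);K=np.array(c['camera_matrix']);R=np.array(c['R']);t=np.array(c['t'])
    v,u=np.mgrid[:d.shape[0],:d.shape[1]]
    p=np.stack([(u-K[0,2])*d/K[0,0],(v-K[1,2])*d/K[1,1],d],-1)
    w=(p-t)@R; w[d==0]=np.nan
    return w
E
python3 - <<'E'
from h import *
for n in('top','side'):
    im,d=shot(n,n+'0'); print(n,camera_info(n))
    for l in ('mount','cover','cover_knob','tray_in','hook','runner_end','mouse_mid','washer_jar_mid','objective_mid','eyepiece_mid','spare_bolt_mid'):
        print(l,[(b['box'],round(b['conf'],2)) for b in look_for(n,l)][:3]) if n=='top' and l in('cover','tray_in','mount') else 0
print(monitor.get_obs())
E
```

```text
pics
top {'camera_matrix': array([[424.42279503,   0.        , 318.86837823],
       [  0.        , 424.42279503, 199.702782  ],
       [  0.        ,   0.        ,   1.        ]]), 'R': array([[ 0.00922235, -0.99995272, -0.00308318],
       [-0.97781496, -0.00837283, -0.20930314],
       [ 0.20926743,  0.00494504, -0.97784594]]), 't': array([0.00855433, 0.57870027, 1.38973073])}
mount [([358.2, 194.5, 28.5, 64.1], 0.8)]
cover [([365.9, 197.8, 17.8, 22.3], 0.87)]
tray_in [([224.3, 174.2, 57.3, 53.3], 0.74)]
side {'camera_matrix': array([[377.36880914,   0.        , 323.18335334],
       [  0.        , 377.36880914, 196.95732758],
       [  0.        ,   0.        ,   1.        ]]), 'R': array([[ 0.93461245, -0.35550168, -0.01086838],
       [-0.21169646, -0.53147415, -0.820195  ],
       [ 0.28580443,  0.76886526, -0.5719808 ]]), 't': array([-0.51467685,  0.22603563,  1.09359571])}
{'time_s': 0.25, 'qpos': array([-64.109068  ,  18.41793395,  -4.01437694,  83.13709286,
         1.29486771,  78.54265591,  -3.26063966]), 'joint_velocities': array([ 0.01836145, -0.07798181, -0.02036125, -0.185261  ,  0.00560414,
        0.02812194,  0.0124179 ]), 'effort': array([ 7.46136720e-05, -4.90751410e+01, -4.02965695e-01, -3.12287593e+01,
       -6.37177122e-02,  3.98660707e-02,  1.28088618e-04]), 'tool_pos': array([0.27550127, 0.58845589, 0.22203218]), 'tool_rot': array([-1.79947488e+02,  4.42498179e-03,  1.54916220e+02]), 'force': array([ 0.06528533, -0.013427  , -0.02360629]), 'wrist_torque': array([-0.02939068, -0.01511319,  0.02025298]), 'grip_width': 0.08698934259967335}
```

View pics/top0.png

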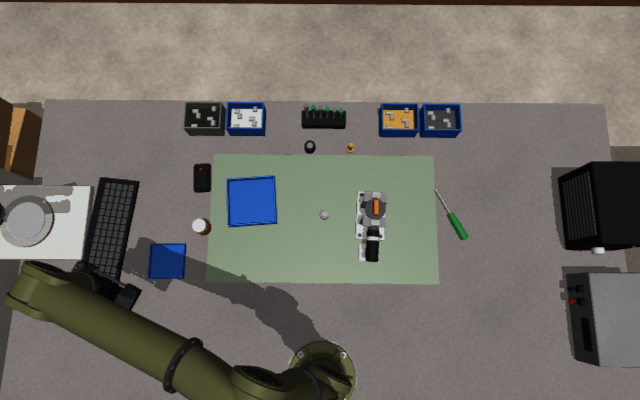

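View pics/side0.png

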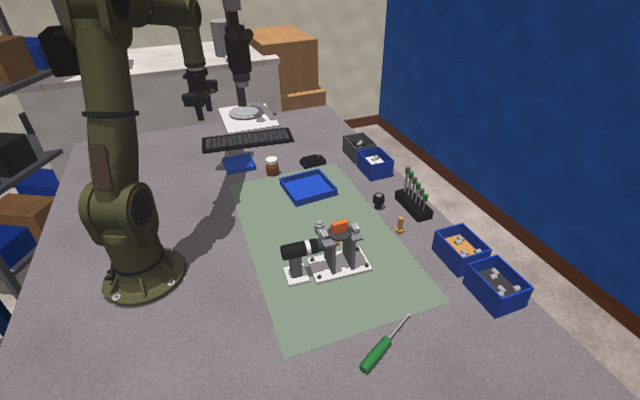

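The top view shows the mount near (372,215) with the orange knob at (376,207), the large tray at (252,201) and the objective between them at (324,214). The smaller blue box at (167,261) is the look-alike. Next I measure these.

```bash
python3 - <<'E'
from h import *
z=np.load('pics/top0.npz');im=z['im'];d=z['d'];w=cloud('top',d)
cv2.imwrite('pics/crop0.png',cv2.resize(im[180:270,340:405,::-1],None,fx=6,fy=6,interpolation=cv2.INTER_CUBIC))
I=im.astype(int)
def rect(m,name):
    p=w[m];p=p[~np.isnan(p[:,0])]
    r=cv2.minAreaRect(p[:,:2].astype(np.float32)*1000)
    print(name,len(p),r,'med',np.median(p,0),'z',np.percentile(p[:,2],[5,50,95]),p[:,:2].mean(0))
    return p
sub=np.zeros(d.shape,bool);sub[180:270,340:405]=1
H=cv2.cvtColor(im,cv2.COLOR_RGB2HSV)
or_=sub&(H[...,0]<20)&(H[...,1]>150)&(H[...,2]>120)
p=rect(or_&(w[...,2]>.14),'knob')
u,s,v=np.linalg.svd(p[:,:2]-p[:,:2].mean(0));print('knob ang',np.degrees(np.arctan2(v[0,1],v[0,0])))
rect(sub&(w[...,2]>.11)&(w[...,2]<.145),'rimlevel')
white=sub&(w[...,2]>.006)&(w[...,2]<.016); rect(white,'base')
run=sub&(w[...,2]>.085)&(w[...,2]<.13)&(I.sum(2)<150); rect(run,'runner')
s2=np.zeros(d.shape,bool);s2[165:235,218:290]=1
blue=s2&(H[...,0]>100)&(H[...,0]<130)&(H[...,1]>150)
rect(blue&(w[...,2]>.02),'traywall');rect(blue&(w[...,2]<.015),'trayfloor')
s3=np.zeros(d.shape,bool);s3[205:225,315:335]=1
rect(s3&(w[...,2]>.03),'objective')
for a in range(186,264,3): print(a,' '.join('%4d'%(1000*x) for x in np.nan_to_num(w[a,352:396:2,2])))
E
```

```text
knob 56 ((535.4835815429688, -165.6396484375), (10.435001373291016, 43.173828125), 88.65000915527344) med [ 0.53547238 -0.16519151  0.16713959] z [0.16239356 0.16713959 0.17124892] [ 0.53560463 -0.16551   ]
knob ang 178.63897410694614
rimlevel 1053 ((480.8555603027344, -162.91793823242188), (76.50776672363281, 221.58531188964844), 86.55073547363281) med [ 0.49975682 -0.16018007  0.12582391] z [0.11370485 0.12582391 0.13973045] [ 0.49547501 -0.16285766]
base 669 ((506.00335693359375, -175.22442626953125), (228.60638427734375, 316.3966979980469), 89.93458557128906) med [ 0.48285092 -0.13458678  0.00988645] z [0.00623622 0.00988645 0.01473521] [ 0.49381607 -0.15203308]
runner 353 ((466.1123046875, -160.88461303710938), (73.41595458984375, 192.0687713623047), 86.11849975585938) med [ 0.41370344 -0.15761415  0.1167424 ] z [0.10578349 0.1167424  0.12360119] [ 0.42248    -0.15752015]
traywall 281 ((582.2338256835938, 252.01473999023438), (170.0957794189453, 168.45326232910156), 4.552924156188965) med [0.56917735 0.24476891 0.02845877] z [0.02205718 0.02845877 0.03432812] [0.57735809 0.24728
[... 2721 characters left out ...]
4    0    0    3
246    4    1    1   -3   12   10    4  114  116  123  123    0  117  105    4    1    1    2    4   -1    0   -4
249    0    2    3    0   10    9   18  112  112  118  120  123  121  105    0    0   -5    7    0   10    1   -3
252   -2    0    0    5    7   11   12  112  114  122  118  118  111    6    2   -3    7    0   -3   -4    2    0
255    0    3    3    4   15    8   12  114  114  123  118  120  117   11    1    1   -1    0    1    0   -5    2
258    6    0    0   16   10    7   10  113  118  119  121  117  107    9    0    0   -4    0    2    0   -4   -6
261   -3    5   -2   -1    4   -3   -2    4    0   82   88   91  102    9    0    0    1    3    2    0    2    5
```

```bash
python3 - <<'E'
from h import *
z=np.load('pics/side0.npz');im=z['im'];d=z['d'];w=cloud('side',d)
cv2.imwrite('pics/crop1.png',cv2.resize(im[205:295,270:385,::-1],None,fx=6,fy=6,interpolation=cv2.INTER_CUBIC))
H=cv2.cvtColor(im,cv2.COLOR_RGB2HSV)
sub=np.zeros(d.shape,bool);sub[205:295,270:385]=1
m=sub&(H[...,0]<20)&(H[...,1]>150)&(H[...,2]>120)&(w[...,2]>.13)
p=w[m];print(len(p),p.mean(0),p.min(0),p.max(0))
t=p[p[:,2]>.154];print(cv2.minAreaRect(t[:,:2].astype(np.float32)*1000),len(t))
E
```

```text
173 [ 0.53271166 -0.17465875  0.15445399] [ 0.51250862 -0.17922511  0.13360285] [ 0.55633267 -0.16586333  0.16951689]
((533.9571533203125, -172.4805450439453), (42.85723114013672, 12.647334098815918), 1.6122623682022095) 92
```

```bash
cat > plan.py <<'E'
import numpy as np
from scipy.spatial.transform import Rotation as Ro
from h import monitor
def plan(targets,cur=None):
    """targets: list of (x,y,z,yaw,nrows); tool down"""
    o=monitor.get_obs()
    if cur is None:
        p=np.array(o['tool_pos'],float);Rm=Ro.from_euler('xyz',o['tool_rot'],degrees=True)
    else: p,Rm=cur
    for x,y,z,yaw,n in targets:
        q=np.array([x,y,z]);Rt=Ro.from_euler('xyz',[180,0,yaw],degrees=True)
        p0=p.copy();rv=(Rm.inv()*Rt).as_rotvec();R0=Rm
        rows=[]
        for i in range(1,n+1):
            Rg=R0*Ro.from_rotvec(rv*i/n);pg=p0+(q-p0)*i/n
            s=np.round(Rm.inv().apply(pg-p)*1000,0 if i<n else 1)
            t=np.round(np.degrees((Rm.inv()*Rg).as_rotvec()),1)
            rows.append(list(s)+list(t)); p=p+Rm.apply(s/1000);Rm=Rm*Ro.from_rotvec(np.radians(t))
        a=np.array(rows); assert (abs(a[:,:3])<=50).all() and (abs(a[:,3:])<=8.59).all(),abs(a).max(0)
        for k in range(0,n,10): print('['+', '.join('%g'%v for v in (a[k:k+10]+0.).ravel())+']')
        print('end',p,Rm.as_euler('xyz',degrees=True))
    return p,Rm
E
python3 - <<'E'
from h import *
from plan import plan
for n,f in(('top','top0'),('side','side0')):
    z=np.load('pics/%s.npz'%f);im=z['im'];d=z['d'];w=cloud(n,d)
    # top-level band of mount flanges+cover, x>.47
    m=(w[...,2]>.118)&(w[...,2]<.15)&(w[...,0]>.46)&(w[...,0]<.62)&(abs(w[...,1]+.165)<.06)
    p=w[m];c=p[:,:2]
    for a in (-3.5,-1.36):
        r=np.radians(a);ex=np.array([np.cos(r),np.sin(r)]);ey=np.array([-ex[1],ex[0]])
        u=c@ex;v=c@ey
        fu=np.percentile(u,[0.5,99.5]);fv=np.percentile(v,[1,99])
        cc=ex*fu.mean()+ey*fv.mean();print(n,a,len(p),np.ptp(fu),np.ptp(fv),cc)
    print(cv2.minAreaRect(c.astype(np.float32)*1000))
plan([(.5,.3,.21,90,9),(.535,-.165,.20,-1.4,11)])
E
```

```text
top -3.5 702 0.1274024659399574 0.07495323780831278 [ 0.52741526 -0.16555314]
top -1.36 702 0.12724111294307616 0.07693161612536864 [ 0.52759608 -0.16582403]
((525.9696044921875, -165.6371307373047), (76.50776672363281, 131.1935272216797), 86.55073547363281)
side -3.5 718 0.12944690334324233 0.07487654264130149 [ 0.52585338 -0.17034828]
side -1.36 718 0.12876224850771567 0.0754061500924543 [ 0.52550565 -0.17109913]
((525.8084716796875, -168.86331176757812), (79.38607788085938, 132.6422576904297), 85.94886779785156)
[-36, -18, 1, 0, 0, 7.2, -38, -14, 2, 0, 0, 7.2, -40, -9, 1, 0, 0, 7.2, -41, -4, 1, 0, 0, 7.3, -40, 1, 2, 0, 0, 7.2, -40, 7, 1, 0, 0, 7.2, -39, 11, 1, 0, 0, 7.2, -37, 16, 2, 0, 0, 7.2, -35.2, 21.2, 1.2, 0, 0, 7.2]
end [0.49998324 0.30004008 0.21000951] [-1.79981732e+02  4.94301329e-02  9.00162256e+01]
[-42, 3, 1, 0, 0, 8.3, -42, 9, 1, 0, 0, 8.3, -39, 16, 1, 0, 0, 8.3, -37, 20, 1, 0, 0, 8.3, -34, 26, 1, 0, 0, 8.4, -29, 30, 1, 0, 0, 8.3, -25, 35, 1, 0, 0, 8.3, -20, 38, 1, 0, 0, 8.3, -14, 40, 1, 0, 0, 8.3, -8, 41, 0, 0, 0, 8.3]
[-1.7, 42.4, 1.4, 0, 0, 8.3]
end [ 0.53502167 -0.16497121  0.19999956] [ 1.79950138e+02  1.70552132e-02 -1.38378970e+00]
```

View pics/crop0.png

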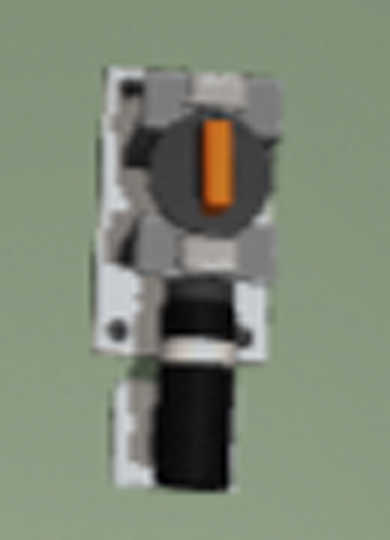

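View pics/crop1.png

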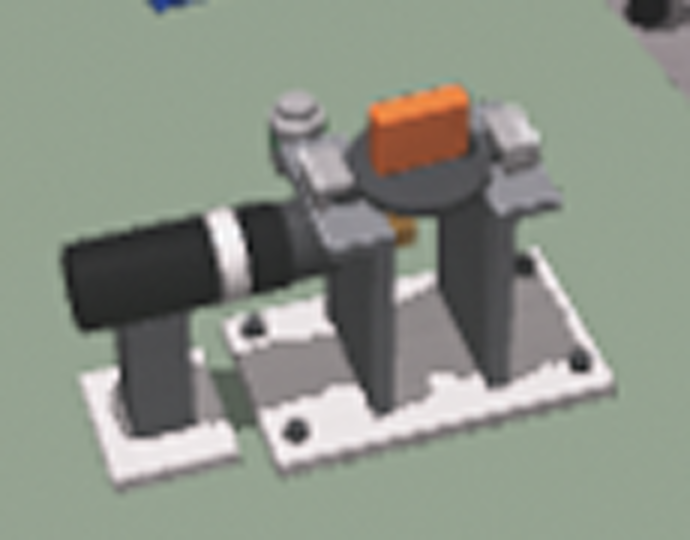

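The crops show the knob (crop0 at (216,165)) roughly along the mount's x, with hooks at both x ends. The mount's yaw is about -3.5° and its centre about (0.535, -0.1655). I move above the knob now.

Call:
servo_tool:
  commands: [-36,-18,1,0,0,7.2,-38,-14,2,0,0,7.2,-40,-9,1,0,0,7.2,-41,-4,1,0,0,7.3,-40,1,2,0,0,7.2,-40,7,1,0,0,7.2,-39,11,1,0,0,7.2,-37,16,2,0,0,7.2,-35,21,1,0,0,7.2]
  jaw: 87
  newtons: 30

```text
time_s: 1.15
tool_pos: [0.5005, 0.2991, 0.2105]
tool_rot: [180.0, -0.0, 89.7]
force: [-0.3, 0.3, 0.3]
grip_width: 0.087
```

Call:
servo_tool:
  commands: [-42,3,1,0,0,8.3,-42,9,1,0,0,8.3,-39,16,1,0,0,8.3,-37,20,1,0,0,8.3,-34,26,1,0,0,8.4,-29,30,1,0,0,8.3,-25,35,1,0,0,8.3,-20,38,1,0,0,8.3,-14,40,1,0,0,8.3,-8,41,0,0,0,8.3]
  jaw: 50

```text
time_s: 2.15
tool_pos: [0.5313, -0.1239, 0.2017]
tool_rot: [-180.0, -0.0, 6.6]
force: [1.5, 0.7, 0.3]
grip_width: 0.05
```

```bash
python3 - <<'E'
from h import *
from plan import plan
o=monitor.get_obs();print(o['time_s'],o['qpos'],o['tool_pos'],o['tool_rot'],o['grip_width'])
plan([(.535,-.1655,.19,-1.4,4)])
E
```

```text
2.15 [-24.65627712   6.77139514  38.00309379 101.05062431  -4.37415275
  73.62350916 -69.03323295] [ 0.53127818 -0.12387481  0.20166626] [-1.79977479e+02 -3.56313089e-02  6.58076199e+00] 0.04996035393677764
[0, 10, 3, 0, 0, 2, 0, 11, 3, 0, 0, 2, 0, 10, 3, 0, 0, 2, 1.1, 10.8, 2.6, 0, 0, 2]
end [ 0.53496907 -0.16554658  0.19004913] [-1.79972739e+02 -3.21502416e-02 -1.41923866e+00]
```

Call:
servo_tool:
  commands: [0,10,3,0,0,2,0,11,3,0,0,2,0,10,3,0,0,2,1,11,3,0,0,2,0,0,0,0,0,0]

```text
time_s: 2.65
tool_pos: [0.535, -0.165, 0.189]
tool_rot: [180.0, 0.1, -1.2]
force: [-0.1, -0.1, 0.0]
grip_width: 0.0497
```

```bash
python3 - <<'E'
from h import *
o=monitor.get_obs();print(o['tool_pos'],o['tool_rot'])
im,d=shot('top','t1');cv2.imwrite('pics/t1c.png',cv2.resize(im[170:270,330:410,::-1],None,fx=6,fy=6,interpolation=cv2.INTER_CUBIC))
im,d=shot('side','s1');cv2.imwrite('pics/s1c.png',cv2.resize(im[190:290,270:385,::-1],None,fx=6,fy=6,interpolation=cv2.INTER_CUBIC))
E
```

```text
[ 0.5349787  -0.16500739  0.18895975] [ 1.79959547e+02  5.80167020e-02 -1.17891536e+00]
```

View pics/s1c.png

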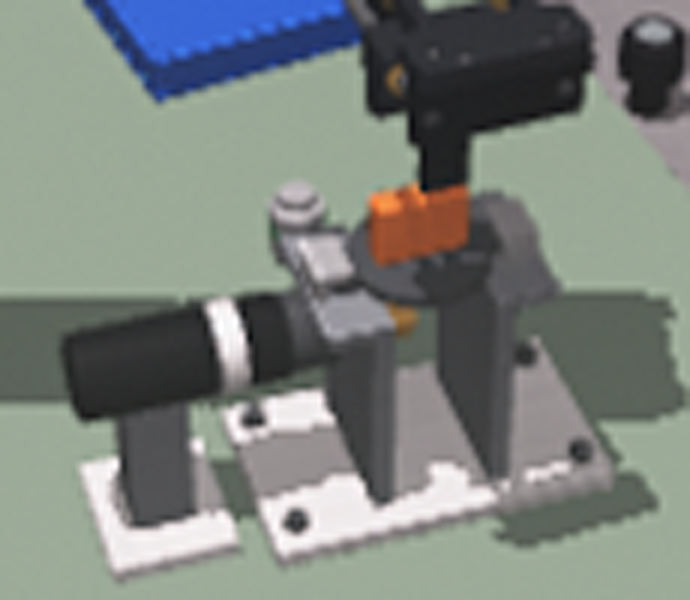

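```bash
python3 - <<'E'
from h import *
c=camera_info('side');K=c['camera_matrix']
def pr(X):
    q=K@(c['R']@np.array(X)+c['t']);u=q[:2]/q[2];return (u-[270,190])*6
for X in ((.535,-.19,.189),(.535,-.14,.189),(.535,-.165,.189),(.535,-.1655,.167),(.512,-.172,.167),(.558,-.172,.167)): print(X,pr(X))
z=np.load('pics/s1.npz');w=cloud('side',z['d'])
for r in range(195,232,2): print(r,[tuple((1000*w[r,cc]).round()) for cc in (340,343,346)])
E
```

```text
(0.535, -0.19, 0.189) [435.08626622 175.77708692]
(0.535, -0.14, 0.189) [391.71472368 112.40493355]
(0.535, -0.165, 0.189) [412.98841199 143.48889689]
(0.535, -0.1655, 0.167) [412.79157567 182.77315766]
(0.512, -0.172, 0.167) [370.94496755 203.00536403]
(0.558, -0.172, 0.167) [465.22077038 179.43286682]
195 [(np.float64(506.0), np.float64(-236.0), np.float64(304.0)), (np.float64(513.0), np.float64(-238.0), np.float64(303.0)), (np.float64(520.0), np.float64(-240.0), np.float64(302.0))]
197 [(np.float64(503.0), np.float64(-244.0), np.float64(304.0)), (np.float64(510.0), np.float64(-245.0), np.float64(303.0)), (np.float64(517.0), np.float64(-247.0), np.float64(302.0))]
199 [(np.float64(501.0), np.float64(-249.0), np.float64(302.0)), (np.float64(508.0), np.float64(-250.0), np.float64(301.0)), (np.float64(514.0), np.float64(-254.0), np.float64(302.0))]
201 [(np.float64(498.0), np.float64(-257.0), np.float64(302.0)), (np.float64(505.0), np.float64(-257.0), np.float64(300.0)), (np.float64(512.0), np.float64(-259.0), np.float64(300.0))]
203 [(np.float64(499.0), np.float64(-255.0), np.float64
[... 2019 characters left out ...]
6.0), np.float64(159.0)), (np.float64(543.0), np.float64(-176.0), np.float64(156.0)), (np.float64(552.0), np.float64(-175.0), np.float64(153.0))]
227 [(np.float64(534.0), np.float64(-176.0), np.float64(153.0)), (np.float64(542.0), np.float64(-178.0), np.float64(152.0)), (np.float64(553.0), np.float64(-174.0), np.float64(146.0))]
229 [(np.float64(535.0), np.float64(-175.0), np.float64(145.0)), (np.float64(543.0), np.float64(-177.0), np.float64(143.0)), (np.float64(553.0), np.float64(-176.0), np.float64(140.0))]
231 [(np.float64(534.0), np.float64(-178.0), np.float64(140.0)), (np.float64(544.0), np.float64(-176.0), np.float64(135.0)), (np.float64(553.0), np.float64(-176.0), np.float64(132.0))]
```

View pics/t1c.png

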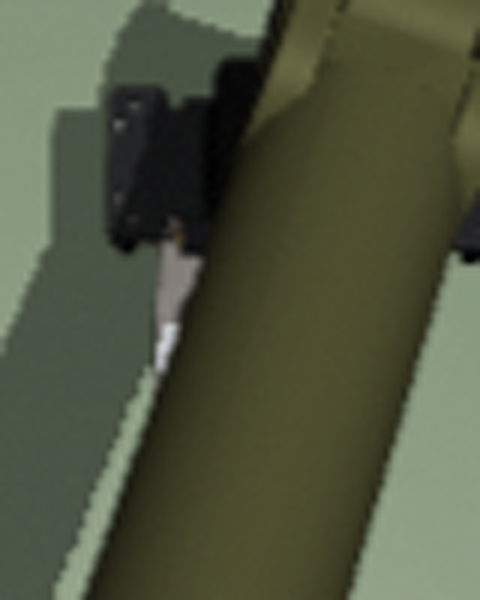

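The near fingertip (s1c at (443,190)) sits in front of the knob centre, as projected. I descend and grip.

Call:
servo_tool:
  commands: [0,1,13,0,0,0,0,0,13,0,0,0,0,0,13,0,0,0,0,0,8,0,0,0,0,0,5,0,0,0,0,0,0,0,0,0]

```text
time_s: 3.35
tool_pos: [0.5348, -0.1649, 0.1366]
tool_rot: [-180.0, 0.1, -1.1]
force: [0.1, 0.3, 0.1]
grip_width: 0.05
```

Call:
servo_tool:
  commands: [0,0,0,0,0,0,0,0,0,0,0,0,0,0,0,0,0,0,0,0,0,0,0,0,0,0,0,0,0,0,0,0,0,0,0,0]
  jaw: 0
  newtons: 30

```text
time_s: 3.95
tool_pos: [0.5354, -0.1655, 0.1378]
tool_rot: [180.0, -0.0, -1.1]
force: [-0.2, -0.8, 0.4]
grip_width: 0.0133
```

```bash
python3 - <<'E'
from h import *
o=monitor.get_obs();print(o['time_s'],o['tool_pos'],o['tool_rot'],o['force'],o['wrist_torque'],o['grip_width'])
E
```

```text
3.95 [ 0.5354371  -0.16552169  0.13781585] [ 1.79971476e+02 -3.25807933e-02 -1.09512811e+00] [-0.17095934 -0.83439195  0.42006843] [-0.21908963  0.1715129   0.02858779] 0.01330839152212114
```

Gripped at 13.3 mm with very little side force. I turn it 48° anticlockwise, which is negative about the tool's z.

Call:
servo_tool:
  commands: [0,0,0,0,0,-3,0,0,0,0,0,-5,0,0,0,0,0,-6,0,0,0,0,0,-6,0,0,0,0,0,-6,0,0,0,0,0,-6,0,0,0,0,0,-6,0,0,0,0,0,-6,0,0,0,0,0,-4,0,0,0,0,0,0]

```text
time_s: 4.95
tool_pos: [0.5355, -0.165, 0.1378]
tool_rot: [180.0, -0.0, 46.9]
force: [-0.2, -0.1, 1.8]
grip_width: 0.0134
```

```bash
python3 - <<'E'
from h import *
o=monitor.get_obs();print(o['time_s'],o['tool_pos'],o['tool_rot'],o['force'],o['wrist_torque'],o['grip_width'])
im,d=shot('side','s2');cv2.imwrite('pics/s2c.png',cv2.resize(im[190:290,270:385,::-1],None,fx=6,fy=6,interpolation=cv2.INTER_CUBIC))
E
```

```text
4.95 [ 0.5355225  -0.16504032  0.13782669] [ 1.79984075e+02 -3.42679227e-02  4.69312639e+01] [-0.19096319 -0.13577131  1.79815021] [-0.06145822  0.13991201  0.09182359] 0.013351542812579454
```

View pics/s2c.png

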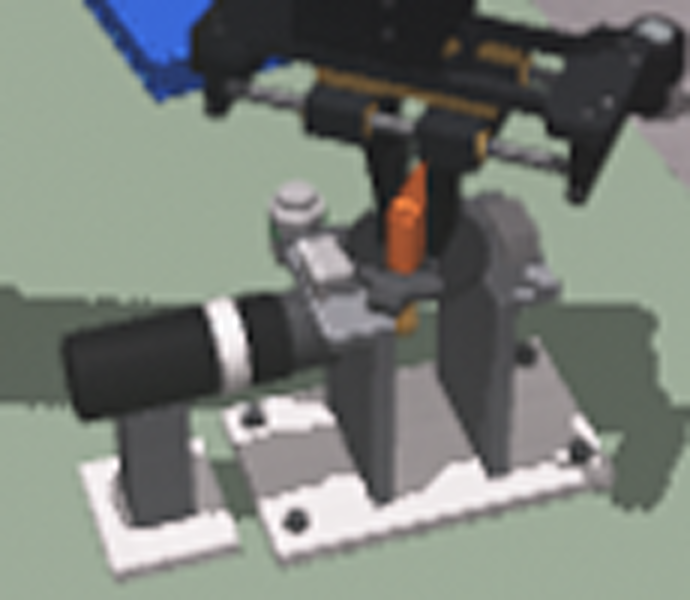

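The knob has turned with the gripper and the ear (380,285) is out in the open gap. I lift it 70 mm.

Call:
servo_tool:
  commands: [0,0,-4,0,0,0,0,0,-6,0,0,0,0,0,-10,0,0,0,0,0,-10,0,0,0,0,0,-10,0,0,0,0,0,-10,0,0,0,0,0,-10,0,0,0,0,0,-10,0,0,0,0,0,0,0,0,0,0,0,0,0,0,0]

```text
time_s: 6.0
tool_pos: [0.5353, -0.1651, 0.2077]
tool_rot: [180.0, -0.0, 46.9]
force: [-0.3, -1.3, -2.1]
grip_width: 0.0137
```

```bash
python3 - <<'E'
from h import *
from plan import plan
o=monitor.get_obs();print(o['time_s'],o['qpos'],o['tool_pos'],o['tool_rot'],o['force'],o['wrist_torque'],o['grip_width'])
im,d=shot('side','s3');cv2.imwrite('pics/s3c.png',cv2.resize(im[170:290,270:385,::-1],None,fx=5,fy=5,interpolation=cv2.INTER_CUBIC))
c=plan([(.57,.15,.207,75,9),(.582,.252,.16,93,6),])
plan([(.582,.252,.035,93,8)],c)
E
```

```text
6.0 [-16.61263587   8.45586577  34.38912212  98.51590558  -4.95428206
  74.52866429 -24.27414875] [ 0.53534984 -0.16507912  0.20767347] [ 1.79989543e+02 -1.63245025e-02  4.69173967e+01] [-0.33356408 -1.27782686 -2.10718902] [-0.13505017  0.11105262  0.02123332] 0.013690549459535968
[28, -21, 0, 0, 0, -3.1, 30, -20, 0, 0, 0, -3.1, 30, -18, 0, 0, 0, -3.2, 31, -16, 0, 0, 0, -3.1, 32, -14, 0, 0, 0, -3.1, 33, -13, 0, 0, 0, -3.1, 34, -11, 0, 0, 0, -3.1, 34, -9, 0, 0, 0, -3.2, 34, -7.1, 0.3, 0, 0, -3.1]
end [0.56999859 0.15001501 0.20696946] [-1.79967654e+02 -3.82264679e-03  7.50142892e+01]
[17, -2, 8, 0, 0, -3, 17, -2, 8, 0, 0, -3, 17, -1, 7, 0, 0, -3, 17, 1, 8, 0, 0, -3, 17, 1, 8, 0, 0, -3, 17.3, 1.7, 8, 0, 0, -3]
end [0.58202617 0.25198447 0.15998456] [-1.79970418e+02 -1.36310096e-02  9.30142868e+01]
[0, 0, 16, 0, 0, 0, 0, 0, 15, 0, 0, 0, 0, 0, 16, 0, 0, 0, 0, 0, 15, 0, 0, 0, 0, 0, 16, 0, 0, 0, 0, 0, 16, 0, 0, 0, 0, 0, 15, 0, 0, 0, 0, 0, 16, 0, 0, 0]
end [0.58196015 0.25201077 0.03498458] [-1.79970418e+02 -1.36310096e-02  9.30142868e+01]
```

View pics/s3c.png

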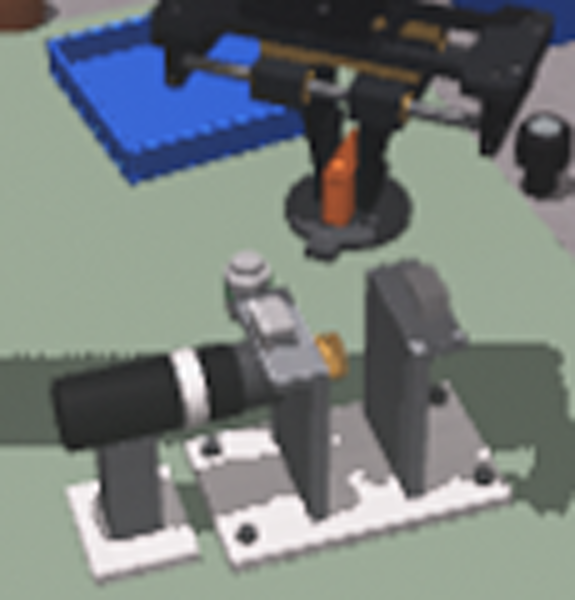

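The cover is lifted level, and the brass head is visible at (333,355). I carry it to the tray.

Call:
servo_tool:
  commands: [28,-21,0,0,0,-3.1,30,-20,0,0,0,-3.1,30,-18,0,0,0,-3.2,31,-16,0,0,0,-3.1,32,-14,0,0,0,-3.1,33,-13,0,0,0,-3.1,34,-11,0,0,0,-3.1,34,-9,0,0,0,-3.2,34,-7,0,0,0,-3.1]

```text
time_s: 6.95
tool_pos: [0.5702, 0.1519, 0.2071]
tool_rot: [-180.0, 0.0, 75.2]
force: [-0.7, 0.2, -1.5]
grip_width: 0.0139
```

Call:
servo_tool:
  commands: [17,-2,8,0,0,-3,17,-2,8,0,0,-3,17,-1,7,0,0,-3,17,1,8,0,0,-3,17,1,8,0,0,-3,17,2,8,0,0,-3,0,0,0,0,0,0]

```text
time_s: 7.65
tool_pos: [0.5812, 0.2551, 0.1585]
tool_rot: [-179.8, -0.0, 93.4]
force: [-0.4, 0.4, -2.3]
grip_width: 0.0137
```

Call:
servo_tool:
  commands: [0,0,16,0,0,0,0,0,15,0,0,0,0,0,16,0,0,0,0,0,15,0,0,0,0,0,16,0,0,0,0,0,16,0,0,0,0,0,15,0,0,0,0,0,10,0,0,0,0,0,6,0,0,0,0,0,0,0,0,0]

```text
time_s: 8.65
tool_pos: [0.5822, 0.2514, 0.0346]
tool_rot: [-179.9, 0.0, 93.0]
force: [0.6, 0.7, -2.1]
grip_width: 0.0139
```

Call:
servo_tool:
  commands: [0,0,4,0,0,0,0,0,3,0,0,0,0,0,2,0,0,0,0,0,2,0,0,0,0,0,0,0,0,0]

```text
time_s: 9.15
tool_pos: [0.5825, 0.2516, 0.0244]
tool_rot: [-180.0, 0.0, 93.0]
force: [-0.2, 0.3, -1.0]
grip_width: 0.0137
```

```bash
python3 - <<'E'
from h import *
o=monitor.get_obs();print(o['time_s'],o['tool_pos'],o['tool_rot'],o['force'],o['wrist_torque'],o['grip_width'])
E
```

```text
9.15 [0.58253432 0.25157181 0.02441014] [-1.79988270e+02  1.52116734e-03  9.30202293e+01] [-0.1929469   0.3004247  -0.99990934] [-0.0909987   0.01041199  0.00107148] 0.013675229415194074
```

Call:
servo_tool:
  commands: [0,0,1,0,0,0,0,0,1,0,0,0,0,0,0.5,0,0,0,0,0,0,0,0,0]

```text
time_s: 9.55
tool_pos: [0.5826, 0.2516, 0.022]
tool_rot: [180.0, -0.0, 93.0]
force: [0.8, -0.4, -1.5]
grip_width: 0.0141
```

Call:
servo_tool:
  commands: [0,0,0.5,0,0,0,0,0,0.5,0,0,0,0,0,0.5,0,0,0,0,0,0,0,0,0]

```text
time_s: 9.95
tool_pos: [0.5828, 0.2516, 0.0218]
tool_rot: [180.0, -0.0, 93.0]
force: [-2.3, -0.9, 6.8]
grip_width: 0.0139
```

Touched down, with about 7 N upward. I release.

Call:
servo_tool:
  commands: [0,0,0,0,0,0,0,0,0,0,0,0,0,0,0,0,0,0,0,0,0,0,0,0,0,0,0,0,0,0,0,0,0,0,0,0]
  jaw: 46

```text
time_s: 10.55
tool_pos: [0.5827, 0.2516, 0.0205]
tool_rot: [-180.0, 0.0, 93.0]
force: [0.1, -0.4, -1.4]
grip_width: 0.045
```

Call:
servo_tool:
  commands: [0,0,-10,0,0,0,0,0,-15,0,0,0,0,0,-20,0,0,0,0,0,-25,0,0,0,0,0,-30,0,0,0,0,0,-30,0,0,0,0,0,-30,0,0,0,0,0,-18,0,0,0]

```text
time_s: 11.35
tool_pos: [0.584, 0.252, 0.2035]
tool_rot: [179.7, -0.1, 93.0]
force: [1.0, -0.1, 0.3]
grip_width: 0.0461
```

```bash
python3 - <<'E'
from h import *
from plan import plan
o=monitor.get_obs();print(o['time_s'],o['tool_pos'],o['tool_rot'],o['grip_width'])
im,d=shot('side','s4');cv2.imwrite('pics/s4c.png',cv2.resize(im[130:290,250:410,::-1],None,fx=3.7,fy=3.7,interpolation=cv2.INTER_CUBIC))
# mount-center estimate: clear view of plates in top and side?
w=cloud('side',d)
H=cv2.cvtColor(im,cv2.COLOR_RGB2HSV)
m=(H[...,0]>10)&(H[...,0]<30)&(H[...,1]>120)&(w[...,2]>.06)&(w[...,2]<.13)&(abs(w[...,0]-.53)<.05)&(abs(w[...,1]+.165)<.05)
p=w[m];print('brass',len(p),p.mean(0) if len(p) else 0, np.argwhere(m).mean(0))
im,d=shot('top','t4');cv2.imwrite('pics/t4c.png',cv2.resize(im[150:270,210:410,::-1],None,fx=4,fy=4,interpolation=cv2.INTER_CUBIC))
E
```

```text
11.35 [0.58398203 0.25196311 0.20345536] [ 1.79703894e+02 -1.41529876e-01  9.30014164e+01] 0.04609348447252108
brass 32 [ 0.52231519 -0.17699165  0.10952248] [240.21875 335.90625]
```

View pics/s4c.png

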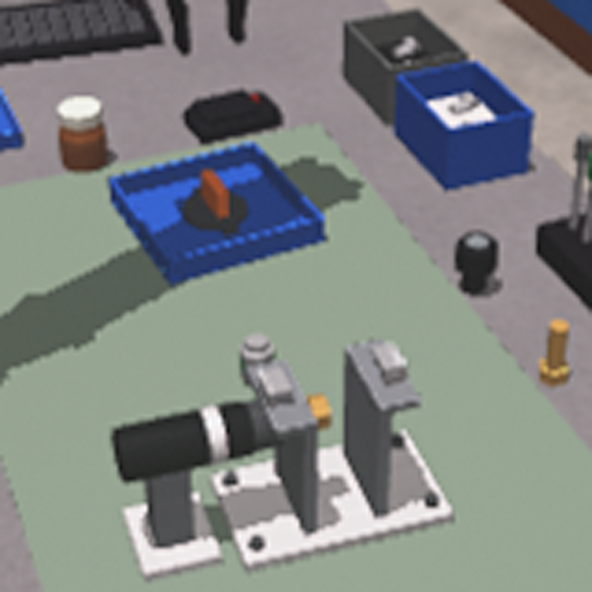

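View pics/t4c.png

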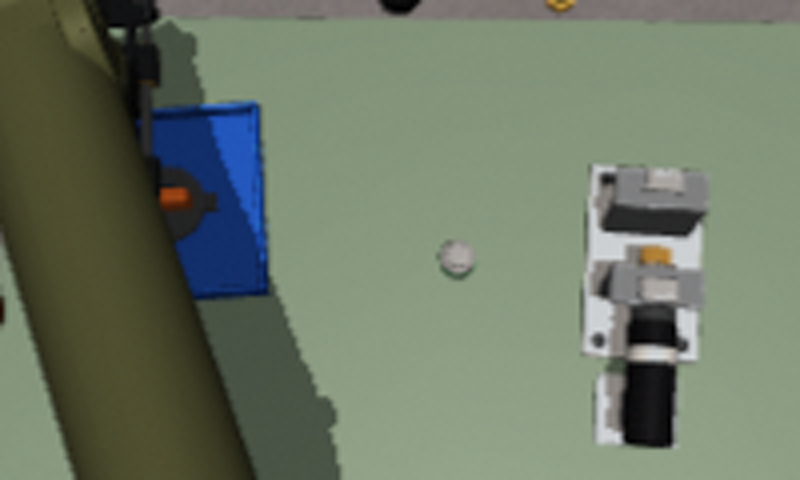

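The cover lies flat in the tray (s4c at (215,210)). The gap is open and the brass head shows in the top crop at (656,255). I refine the bolt's position from both cameras.

```bash
python3 - <<'E'
from h import *
from plan import plan
for n,f in(('top','t4'),('side','s4')):
    z=np.load('pics/%s.npz'%f);im=z['im'];d=z['d'];w=cloud(n,d)
    H=cv2.cvtColor(im,cv2.COLOR_RGB2HSV)
    g=(w[...,2]>.116)&(w[...,2]<.15)&(abs(w[...,1]+.165)<.06)&(H[...,2]>70)
    for nm,lo,hi in(('-x',.46,.525),('+x',.545,.62)):
        m=g&(w[...,0]>lo)&(w[...,0]<hi)
        c=w[m][:,:2];r=cv2.minAreaRect(c.astype(np.float32)*1000)
        e=np.percentile(c,[1,99],axis=0);print(n,nm,len(c),r,e.ravel().round(4))
    b=(H[...,0]>10)&(H[...,0]<30)&(H[...,1]>120)&(w[...,2]>.06)&(w[...,2]<.13)&(abs(w[...,0]-.53)<.05)&(abs(w[...,1]+.165)<.05)
    p=w[b];print('brass',p.mean(0),np.percentile(p,[3,97],axis=0).round(4))
    # constant-z projection of mask edges
yaw=-3.5;r=np.radians(yaw)
c0=np.array([.5352,-.1658]);ex=np.array([np.cos(r),np.sin(r)])
bc=c0-.0115*ex;t=c0-.007*ex;print('bolt',bc,'tool',t)
c=plan([(.57,.15,.207,75,4),(t[0],t[1],.20,yaw,10)])
E
```

```text
top -x 233 ((495.8383483886719, -163.56863403320312), (74.8805160522461, 32.025177001953125), 86.98213958740234) [ 0.4798 -0.2006  0.5126 -0.1265]
top +x 236 ((575.0711059570312, -168.32260131835938), (75.58646392822266, 32.02305221557617), 87.60294342041016) [ 0.5585 -0.2057  0.5916 -0.1307]
brass [ 0.52371716 -0.16518621  0.10967643] [[ 0.5179 -0.1746  0.1034]
 [ 0.5293 -0.155   0.115 ]]
side -x 270 ((487.3708801269531, -166.72100830078125), (77.62384796142578, 50.12326431274414), 86.62403869628906) [ 0.4701 -0.2056  0.512  -0.1301]
side +x 263 ((575.2034912109375, -172.04641723632812), (78.27311706542969, 31.795480728149414), 86.51193237304688) [ 0.5586 -0.2111  0.5908 -0.1347]
brass [ 0.52231519 -0.17699165  0.10952248] [[ 0.5104 -0.1926  0.0975]
 [ 0.5286 -0.1666  0.1265]]
bolt [ 0.52372145 -0.16509794] tool [ 0.52821306 -0.16537266]
[-25, -5, -1, 0.1, -0.1, 4.5, -26, -3, -1, 0.1, 0, 4.5, -26, -1, -1, 0.1, -0.1, 4.5, -25.7, 0.9, -0.4, 0.1, -0.1, 4.5]
end [0.56996978 0.1500149  0.20699944] [1.79999316e+02 2.66864473e-02 7.50058818e+01]
[-32, 4, 1, 0, 0, 7.9, -30, 8, 0, 0, 0, 7.8, -29, 13, 1, 0, 0, 7.9, -28, 16, 1, 0, 0, 7.8, -24, 20, 1, 0, 0, 7.9, -22, 24, 0, 0, 0, 7.8, -19, 26, 1, 0, 0, 7.9, -14, 28, 1, 0, 0, 7.8, -11, 30, 0, 0, 0, 7.9, -6.7, 30.9, 1.1, 0, 0, 7.8]
end [ 0.52825748 -0.16541633  0.20004687] [ 1.79973713e+02  4.65003537e-03 -3.49411907e+00]
```

Call:
servo_tool:
  commands: [-25,-5,-1,0.1,-0.1,4.5,-26,-3,-1,0.1,0,4.5,-26,-1,-1,0.1,-0.1,4.5,-26,1,0,0.1,-0.1,4.5]
  jaw: 60

```text
time_s: 11.85
tool_pos: [0.5672, 0.1478, 0.2014]
tool_rot: [-179.6, 0.4, 74.8]
force: [0.3, -0.2, -0.1]
grip_width: 0.0594
```

Call:
servo_tool:
  commands: [-32,4,1,0,0,7.9,-30,8,0,0,0,7.8,-29,13,1,0,0,7.9,-28,16,1,0,0,7.8,-24,20,1,0,0,7.9,-22,24,0,0,0,7.8,-19,26,1,0,0,7.9,-14,28,1,0,0,7.8,-11,30,0,0,0,7.9,-7,31,1,0,0,7.8]

```text
time_s: 12.85
tool_pos: [0.5252, -0.1678, 0.1962]
tool_rot: [179.7, 0.4, -3.8]
force: [0.6, 0.5, -0.7]
grip_width: 0.06
```

Call:
servo_tool:
  commands: [0,0,0,0,0,0,0,0,0,0,0,0]

```text
time_s: 13.05
tool_pos: [0.5253, -0.1671, 0.1962]
tool_rot: [179.8, 0.4, -3.5]
force: [0.2, 0.3, -0.4]
grip_width: 0.0598
```

```bash
python3 - <<'E'
from h import *
from plan import plan
o=monitor.get_obs();print(o['time_s'],o['qpos'],o['tool_pos'],o['tool_rot'],o['force'],o['grip_width'])
plan([(.5283,-.1657,.15,-3.4,4)])
im,d=shot('side','s5');cv2.imwrite('pics/s5c.png',cv2.resize(im[150:290,270:385,::-1],None,fx=5,fy=4.3,interpolation=cv2.INTER_CUBIC))
E
```

```text
13.05 [-20.1209168    8.28368242  38.3468766  100.38292869  -4.98540979
  73.53448051 -74.15427   ] [ 0.5253056  -0.16708801  0.19615787] [179.75542949   0.44587371  -3.53765007] [ 0.21809295  0.26912506 -0.37998165] 0.05976386407188314
[1, 0, 12, 0.1, 0.1, 0, 1, -1, 11, 0, 0.1, -0.1, 0, 0, 12, 0.1, 0.1, 0, 1.1, -0.7, 11.1, 0, 0.1, 0]
end [ 0.52825702 -0.16568334  0.15003908] [ 1.79955950e+02  4.61266376e-02 -3.43681657e+00]
```

View pics/s5c.png

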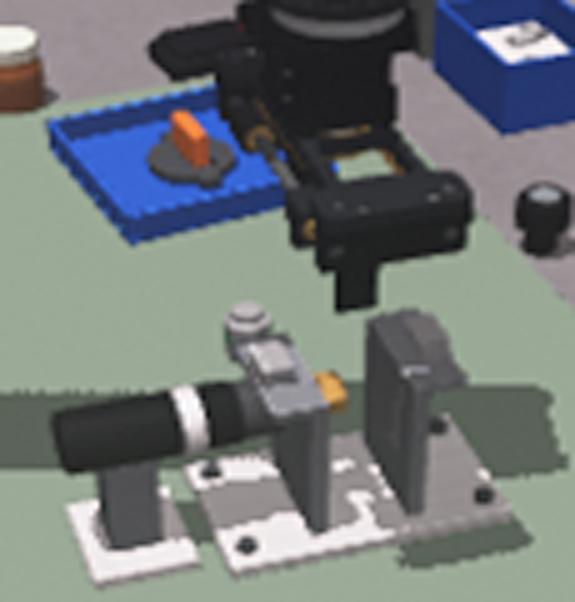

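The fingers are above the gap, with the near one at (357,290). I correct the small offset and descend.

Call:
servo_tool:
  commands: [1,0,12,0.1,0.1,0,1,-1,11,0,0.1,-0.1,0,0,12,0.1,0.1,0,1,-1,11,0,0.1,0,0,0,0,0,0,0]

```text
time_s: 13.6
tool_pos: [0.5275, -0.1642, 0.1481]
tool_rot: [179.9, 0.2, -3.3]
force: [-0.2, 0.1, -0.3]
grip_width: 0.0602
```

Call:
servo_tool:
  commands: [0,0,10,0,0,0,0,0,10,0,0,0,0,0,10,0,0,0,0,0,10,0,0,0,0,0,10,0,0,0,0,0,10,0,0,0,0,0,5,0,0,0,0,0,2,0,0,0,0,0,0,0,0,0]

```text
time_s: 14.5
tool_pos: [0.5287, -0.1651, 0.0833]
tool_rot: [179.9, 0.0, -3.4]
force: [-0.6, -0.4, -0.4]
grip_width: 0.06
```

```bash
python3 - <<'E'
from h import *
o=monitor.get_obs();print(o['time_s'],o['tool_pos'],o['tool_rot'],o['force'],o['wrist_torque'],o['grip_width'])
im,d=shot('side','s6');cv2.imwrite('pics/s6c.png',cv2.resize(im[190:290,270:385,::-1],None,fx=6,fy=6,interpolation=cv2.INTER_CUBIC))
E
```

```text
14.5 [ 0.5287468  -0.1650911   0.08331078] [ 1.79917157e+02  2.50673480e-02 -3.38565595e+00] [-0.5908456  -0.4448476  -0.35606153] [-0.04902545  0.14825433  0.02062555] 0.06002077292981571
```

View pics/s6c.png

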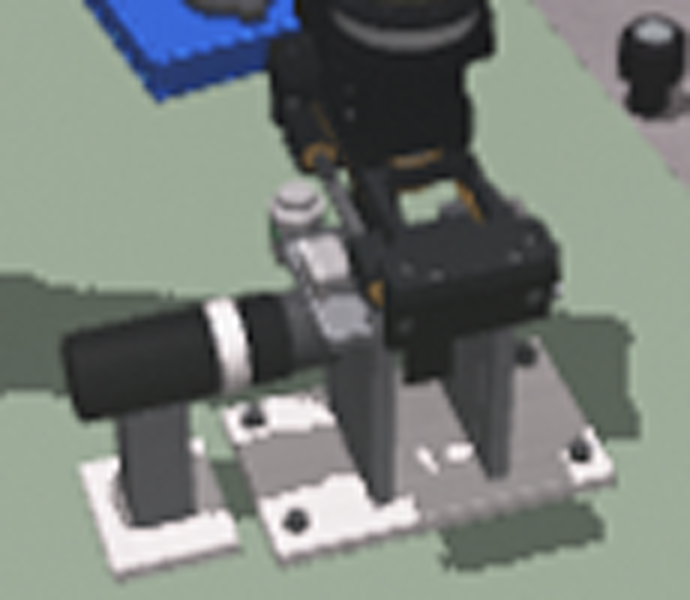

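The fingers are inside the gap with no contact. I close on the head.

Call:
servo_tool:
  commands: [0,0,0,0,0,0,0,0,0,0,0,0,0,0,0,0,0,0,0,0,0,0,0,0,0,0,0,0,0,0,0,0,0,0,0,0,0,0,0,0,0,0,0,0,0,0,0,0,0,0,0,0,0,0,0,0,0,0,0,0]
  jaw: 0
  newtons: 55

```text
time_s: 15.55
tool_pos: [0.5286, -0.1682, 0.0836]
tool_rot: [179.7, -0.1, -3.5]
force: [0.9, -6.5, -2.6]
grip_width: 0.024
```

Call:
servo_tool:
  commands: [0,0,0,0,0,0,0,0,0,0,0,0,0,0,0,0,0,0,0,0,0,0,0,0,0,0,0,0,0,0,0,0,0,0,0,0,0,0,0,0,0,0,0,0,0,0,0,0,0,0,0,0,0,0,0,0,0,0,0,0]

```text
time_s: 16.55
tool_pos: [0.5287, -0.1681, 0.0836]
tool_rot: [179.7, -0.1, -3.5]
force: [0.7, -4.9, -1.9]
grip_width: 0.0244
```

Call:
servo_tool:
  commands: [0,0,0,0,0,0,0,0,0,0,0,0,0,0,0,0,0,0,0,0,0,0,0,0,0,0,0,0,0,0,0,0,0,0,0,0,0,0,0,0,0,0,0,0,0,0,0,0,0,0,0,0,0,0,0,0,0,0,0,0]

```text
time_s: 17.55
tool_pos: [0.5287, -0.1681, 0.0836]
tool_rot: [179.7, -0.1, -3.5]
force: [0.2, -5.8, -0.9]
grip_width: 0.0245
```

```bash
python3 - <<'E'
from h import *
o=monitor.get_obs();print(o['time_s'],o['tool_pos'],o['tool_rot'],o['force'],o['wrist_torque'],o['grip_width'])
E
```

```text
17.55 [ 0.52867475 -0.16813533  0.08362125] [ 1.79699868e+02 -5.44771297e-02 -3.47650306e+00] [ 0.22701141 -5.78000171 -0.94721764] [-1.13362564 -0.01076652  0.09099579] 0.02449385815336316
```

The opening is 24 mm, so the fingers lie on the flats. The bolt pushed the fingers 3 mm sideways, so I move the commanded pose to relieve that and watch that it holds.

Call:
servo_tool:
  commands: [0,1,0,0,0,0,0,1,0,0,0,0,0,1,0,0,0,0,0,0,0,0,0,0,0,0,0,0,0,0,0,0,0,0,0,0,0,0,0,0,0,0,0,0,0,0,0,0,0,0,0,0,0,0,0,0,0,0,0,0]

```text
time_s: 18.55
tool_pos: [0.5287, -0.1681, 0.0835]
tool_rot: [179.9, 0.0, -3.4]
force: [-0.3, -2.4, 0.2]
grip_width: 0.0244
```

Call:
servo_tool:
  commands: [0,0,0,0,0,0,0,0,0,0,0,0,0,0,0,0,0,0,0,0,0,0,0,0,0,0,0,0,0,0,0,0,0,0,0,0,0,0,0,0,0,0,0,0,0,0,0,0,0,0,0,0,0,0,0,0,0,0,0,0]

```text
time_s: 19.55
tool_pos: [0.5286, -0.1681, 0.0835]
tool_rot: [179.9, 0.0, -3.4]
force: [-0.7, -3.8, 2.2]
grip_width: 0.0244
```

Call:
servo_tool:
  commands: [0,0,0,0,0,0,0,0,0,0,0,0,0,0,0,0,0,0,0,0,0,0,0,0,0,0,0,0,0,0,0,0,0,0,0,0,0,0,0,0,0,0,0,0,0,0,0,0,0,0,0,0,0,0,0,0,0,0,0,0]

```text
time_s: 20.55
tool_pos: [0.5287, -0.1681, 0.0835]
tool_rot: [179.9, 0.0, -3.4]
force: [0.6, -4.4, 1.7]
grip_width: 0.0241
```

```bash
python3 - <<'E'
from h import *
for i in range(4):
    im,d=shot('top','t7%d'%i)
    o=monitor.get_obs();print(o['time_s'],o['tool_pos'],o['tool_rot'],o['force'],o['wrist_torque'],o['grip_width'])
im,d=shot('side','s7')
w=cloud('side',d);H=cv2.cvtColor(im,cv2.COLOR_RGB2HSV)
m=(H[...,0]<20)&(H[...,1]>150)&(H[...,2]>120)&(abs(w[...,0]-.58)<.07)&(abs(w[...,1]-.25)<.07)
p=w[m];print(len(p),p.mean(0),p.min(0),p.max(0))
cv2.imwrite('pics/s7c.png',cv2.resize(im[150:290,250:410,::-1],None,fx=4,fy=4,interpolation=cv2.INTER_CUBIC))
E
```

```text
20.6 [ 0.52863986 -0.16810368  0.08351815] [ 1.79919840e+02  6.35800903e-03 -3.38647680e+00] [ 0.77583484 -3.74862553  1.1113175 ] [-0.68025075  0.10867686 -0.02291344] 0.02442179045248423
20.65 [ 0.52867841 -0.16809552  0.08356645] [ 1.79919823e+02 -2.71269516e-04 -3.38214207e+00] [ 0.38987893 -4.33803553  2.11258116] [-0.73469831  0.13739877  0.04722317] 0.02429456152629499
20.7 [ 0.52867511 -0.16808358  0.0835336 ] [ 1.79920906e+02  8.77838349e-04 -3.38242835e+00] [ 0.46500802 -3.8314187   2.25270338] [-0.71951927  0.12917045  0.03943993] 0.024542308339810325
20.75 [ 0.52863481 -0.16810178  0.08353834] [ 1.79921418e+02  3.57023287e-03 -3.38722226e+00] [ 0.67306086 -4.12032235  2.19163346] [-0.75094012  0.07659428  0.07855806] 0.024735002348654424
54 [0.58005103 0.24147807 0.03859624] [0.5761493  0.22437055 0.01630324] [0.58915938 0.2647421  0.05412893]
```

View pics/s7c.png

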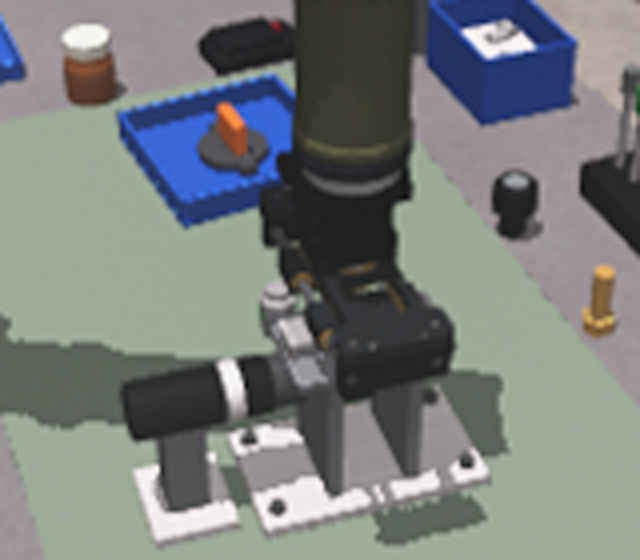

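The cover is flat in the tray. The grip width stayed near 24.4 mm and the pose was steady for over 4 s; a turning bolt would have opened the fingers towards 27 mm. I hand in.

```bash
python3 -c "
from h import *
print(env.sign_off())"
```

```text
the job is handed in; nothing more can be done
None
```

I turned the cover 48° anticlockwise by its knob, lifted it about 70 mm and set it down in the large blue tray. I then gripped the bolt head across its flats at 55 N. The job was handed in at about 21 s with the grip still on; no verdict was reported.

**Checks that passed:**
- **Cover:** it looks flat in the last side picture, and I released it about 1 mm from the tray's measured centre.
- **Bolt:** the fingers stayed 24.0–24.7 mm apart for 5 s, which is the 24 mm across-flats size. A bolt still turning would have pushed them towards 27 mm. The finger pose also stayed still. I could not read the bolt's turning speed or the finger contact force directly.
- **Other things on the bench:** the ones in the last side picture look undisturbed, but I did not re-measure their positions.

**What disagreed:**
- **Camera offset:** the two cameras differed by about 3 mm in y at the bracket.
- **Sideways shift:** the bolt pushed the closed fingers about 3 mm sideways. I moved the commanded pose to match, and about 4 N of side force remained.

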